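# Put the plug gauge away in the empty tube of a tilted rack

### The job

Put the yellow-handled plug gauge away in the tilted three-tube rack: slide its steel shaft into the one empty tube until the handle sits fully home against the tube's mouth, then let go. The other two tubes already hold a short gauge out of sight, which stops yours about half way in, so find the empty tube by feel. Leave the bottle, the socket and the blue bin where they stand.

Things in the scene. Friction and masses are not known exactly. Their poses are not given: they have to be found in the camera images.
- gauge: plug gauge lying on the bench, 0.18 to 0.35 kg: yellow square handle 70 x 30 x 30 mm with a black band; round steel shaft, diameter 22, length 100 mm, last 4 mm tapered. Origin on the bench under the handle's centre; x runs from the shaft's tip to the handle's end, z up; axis at z = 15 mm, shaft leaves the handle at x = -35 mm. At the start the tip points roughly away from the robot
- gauge_grip (a point): centre of the gauge's handle, on the gauge's axis; axes as gauge
- gauge_tip (a point): centre of the shaft's end face, on the gauge's axis, 135 mm from gauge_grip; axes as gauge
- rack: fixed rack: grey metal base plate 150 x 200 x 12 mm; white pipes with black joints carry three parallel tubes. Origin under the plate's centre; x level, to the side the mouths look to (towards the robot), y along the row; mouth centres at x = 50, y = -50, 0, 50, z = 100 mm. Nothing is in front of or above the mouths
- tube0: first (rack -y) tube of the rack: blue, round, outside diameter 33, bore 24.5 mm, 112 mm deep when empty; it may hold a short gauge that stops anything 50 mm below the mouth. Origin at the mouth's centre; x points out of the mouth along the bore (25 degrees above level), y along the row (tubes 50 mm apart), z to the bore's upper side
- tube1: middle tube of the rack: blue, round, outside diameter 33, bore 24.5 mm, 112 mm deep when empty; it may hold a short gauge that stops anything 50 mm below the mouth. Origin at the mouth's centre; x points out of the mouth along the bore (25 degrees above level), y along the row (tubes 50 mm apart), z to the bore's upper side
- tube2: third (rack +y) tube of the rack: blue, round, outside diameter 33, bore 24.5 mm, 112 mm deep when empty; it may hold a short gauge that stops anything 50 mm below the mouth. Origin at the mouth's centre; x points out of the mouth along the bore (25 degrees above level), y along the row (tubes 50 mm apart), z to the bore's upper side
- bottle: amber bottle with black cap, 52 mm diameter, 120 mm high, upright; origin under its centre. Bystander.
- socket: steel socket standing upright, 32 mm diameter, 42 mm high; origin under its centre. Bystander.
- bin: open blue bin of brass bolts, 170 x 110 x 60 mm; origin under its centre. Bystander.
Things that resemble listed ones, but are neither listed nor needed, are in the scene too. Leave any purple look-alike of the gauge alone. Several things look just like the rack: the one meant starts nearest to the robot's base.

How it is judged:
By the outcome, as a careful person would: the job done as asked, in the order asked, and still so for the second after the job is handed in, with the robot touching nothing.
It also fails if it takes over 69 s, if anything falls off the work surface, if the arm or the gripper's body presses on something with over 40 N, if the wrist force passes 120 N, or if a joint passes its speed limit or range.

### The arm

A 6-joint arm with a two-finger parallel gripper is mounted at the origin on the work surface. World frame = base frame: x ahead of the robot, y to its left, z up, the work surface at z = 0. Lengths are in mm, angles in rad, forces in N, time in s.
With the tool pointing down it reaches from about 250 to 800 mm from the base axis. Payload 8.5 kg.
Tool frame: the origin (TCP) lies midway between the tips of the shut fingers; the grasp point (between the pads) lies 19 mm behind it; z points along the fingers, y is the line along which they close (so a half turn about z gives the same grasp; the last joint's range is limited). The gripper opens to 85 mm and grips with 20 to 120 N. Pads are 22 mm wide; open, the fingers measure 114 mm over their backs; the gripper's body (76 mm by 85 mm) begins 54 mm behind the grasp point. The pads swing forward as they close: fully open they stand 13 mm farther back than shut.
Start: joints at [-1.236, 0.238, -0.013, 1.319, 0, 1.571], TCP at [172.488, -495.809, 231.276] pointing down, gripper open.
Joint ranges: [-2.66, 2.66], [-1.03, 1.9], [-1.14, 1.46], [-1.82, 2.27], [-1.45, 1.34], [-3.14, 3.14]. Speed limits (rad/s): [2.22, 2.22, 2.79, 3.14, 3.14, 3.14].

### API

Orientations are given as a rotation vector (axis times angle).
In Python, from bench import monitor, vision, env, trace, place_of gives the robot as it stands.
- The arm moves only by the tool drive_tool, never from a script. Its argument "commands" is a list of rows, each a list of 3 entries, a list of its own where there are three numbers: the turn, a rotation vector about the tool's x, y, z as a fraction of full scale, then the shift along the tool's x, y, z as a fraction of full scale, then the closure, from 0 (fully open) to 1 (shut). In form: [[[rx, ry, rz], [dx, dy, dz], hand], ...]. A call has 1 to 12 rows; each row is the pose to reach, as a shift and turn from the pose commanded when the call began, along the tool's axes at that moment, turning the shorter way round; what a row does not reach only later rows make up. Full scale, the value 1, is 0.15 m for a shift and 2 pi rad for a turn. A row lasts 1/10 s, in which the tool goes at most 50 mm and 8.59 degrees, less where a joint would pass 70% of its speed; a pose out of reach is approached as far as the arm can. A call with a number of a shift or a turn outside -1 to 1 is refused whole. A call with a gripper value outside its range is refused whole. The fingers move at their own pace and stop on an object; the grip force is fixed at half the most. Time passes only in rows, so rows that repeat a pose let the fingers close. It gives the time, the measured TCP pose, the force, the opening and the grip force at its end, in the units of the state.
- monitor.get_obs(): the state, without advancing time (a new reading comes with each control period).
- vision.read_camera(name): name is "scene" or "top"; returns the picture (420x560x3 uint8, blue, green, red); there is no depth.
- vision.camera_model(name): a dict with "fx", "fy", "cx", "cy" (pixels), "extrinsics" (4x4, takes a point from camera to world coordinates). Camera axes: x right, y up, looking along -z (the intrinsics and any distortion apply to the point x, -y, -z); pixel columns grow to the right and rows downward; lengths in mm; the calibration is good to about 2 mm. A picture is of the moment at which its call begins. camera_model takes no time and is no camera call.
- env.job_done(): hands the job in; it is judged then, once.
Trained networks look in the newest picture that a camera, given by its name, has taken for a name from the list of things; names that differ only in an ending like _2 or _b are one class to them, and where a whole thing is asked for, a point or a joint stands for the part that bears it (a point fixed in the world has none). Each returns a list of dicts, best first, with "confidence" (0 to 1); they miss things now and then, are a little off and sometimes report something else, mostly with a low value. They report only what shows in the picture. A call takes as long as a camera call. They do not tell look-alikes from the thing itself.
- trace(camera, query): "pixels" (420x560 bool, what is visible of it) and "extent" ([left, top, right, bottom] in pixels, round what is visible of it).
- place_of(camera, query): "position" ([row, column] in pixels: a listed point, or the origin of a listed thing).
The state is a dict: "time": time; "q": joint angles; "qvel": joint speeds; "tau": joint torques, N m; "ee_pos": TCP position; "ee_rot": TCP orientation; "force": force on the tool from outside, world axes, zero at the start; "torque": the same for the moment, N m; "width": opening from 0.0 (shut) to 1.0 (fully open); "finger_force": force on a finger pad.
Only numpy, scipy, OpenCV 4.12 (cv2) and the standard library are available. Lean on these libraries where they do the work, as an engineer would, in place of code of your own. Each camera call takes 0.05 s, during which the arm holds its last target. There are 200 camera calls.

## Working session

There is one attempt and no reset: what is moved stays moved. The work goes in short steps, Python scripts to look and compute and a tool call to move; the robot and the scene stay as the last step left them, time stands still between calls to the robot, and variables do not carry over. Pictures are saved under pics/ and viewed, at most 10 in all, crops included, and the job is handed in when it is done.

Besides the shell and the picture viewer there is one more tool, called after "Request:" in YAML: its name, and indented under it one key for each argument. drive_tool: Moves the arm, as the interface text tells. Shift numbers are shares of 0.15 m and turn numbers shares of 2 pi rad, none past 1 either way. Its arguments: {"type":"object","properties":{"commands":{"type":"array","items":{"type":"array"}}},"required":["commands"]}

```bash
mkdir -p pics; cat > h.py <<'E'
import numpy as np, cv2
from bench import monitor, vision, env, trace, place_of
from scipy.spatial.transform import Rotation as R
def ray(cam,px):
    m=vision.camera_model(cam);E=np.array(m["extrinsics"])
    r,c=px; d=np.array([(c-m["cx"])/m["fx"],-(r-m["cy"])/m["fy"],-1])
    d=E[:3,:3]@d; return E[:3,3],d/np.linalg.norm(d)
def onz(cam,px,z):
    o,d=ray(cam,px); return o+d*(z-o[2])/d[2]
def tri(p1,p2):
    a,u=ray("scene",p1);b,v=ray("top",p2)
    s=np.linalg.lstsq(np.c_[u,-v],b-a,rcond=None)[0]
    P,Q=a+u*s[0],b+v*s[1]; return (P+Q)/2,np.linalg.norm(P-Q)
def proj(cam,P):
    m=vision.camera_model(cam);E=np.linalg.inv(np.array(m["extrinsics"]))
    p=E[:3,:3]@np.array(P)+E[:3,3]
    return m["cy"]+m["fy"]*p[1]/p[2], m["cx"]-m["fx"]*p[0]/p[2]
E
python3 - <<'E'
from h import *
np.set_printoptions(precision=1,suppress=True)
ims=[]
for c in("scene","top"):
    m=vision.camera_model(c); print(c,{k:v for k,v in m.items()})
    cv2.imwrite(f"pics/{c}0.png",vision.read_camera(c))
    for q in("gauge_grip","gauge_tip","gauge","rack","tube0","tube1","tube2","bottle","socket","bin"):
        print(c,q,[(np.round(d["position"],1).tolist(),round(d["confidence"],2)) for d in place_of(c,q)])
print(monitor.get_obs())
E
```

```text
scene {'fx': 400.7443296083586, 'fy': 400.7443296083586, 'cx': 281.6212718281899, 'cy': 214.48994919985554, 'extrinsics': array([[   0.7,   -0.4,    0.6, 1254.5],
       [   0.7,    0.4,   -0.6, -662. ],
       [   0. ,    0.8,    0.6,  737.2],
       [   0. ,    0. ,    0. ,    1. ]])}
scene gauge_grip [([259.5, 199.3], 0.75), ([233.1, 236.6], 0.58)]
scene gauge_tip [([278.0, 234.0], 0.76), ([222.2, 192.2], 0.65)]
scene gauge [([264.0, 198.4], 0.84), ([238.5, 234.6], 0.6)]
scene rack [([236.2, 313.1], 0.6), ([332.2, 190.3], 0.59), ([259.5, 200.2], 0.54)]
scene tube0 [([202.4, 303.0], 0.97), ([296.5, 159.0], 0.86), ([211.6, 292.0], 0.67), ([287.2, 174.8], 0.67), ([279.8, 196.6], 0.65), ([194.5, 310.6], 0.61)]
scene tube1 [([202.4, 303.0], 0.97), ([296.5, 159.0], 0.86), ([211.6, 292.0], 0.67), ([287.2, 174.8], 0.67), ([279.8, 196.6], 0.65), ([194.5, 310.6], 0.61)]
scene tube2 [([202.4, 303.0], 0.97), ([296.5, 159.0], 0.86), ([211.6, 292.0], 0.67), ([287.2, 174.8], 0.67), ([279.8, 196.6], 0.65), ([194.5, 310.6], 0.61)]
scene bottle [([287.7, 111.8], 0.58)]
scene socket [([305.2, 268.8]
[... 854 characters left out ...]
62), ([193.6, 402.0], 0.6)]
top tube2 [([211.6, 264.9], 0.93), ([201.8, 434.7], 0.79), ([217.1, 228.1], 0.77), ([213.9, 242.4], 0.64), ([201.5, 423.7], 0.62), ([193.6, 402.0], 0.6)]
top bottle [([278.9, 437.6], 0.85), ([215.8, 265.7], 0.66)]
top socket [([168.2, 351.4], 0.52)]
top bin [([204.0, 151.6], 0.93), ([216.6, 244.9], 0.64)]
{'time': 1.1, 'q': array([-1.2,  0.2, -0. ,  1.3,  0. ,  1.6]), 'qvel': array([ 0., -0., -0.,  0.,  0., -0.]), 'tau': array([ -0. , -53.9,  34.7,   0. ,   0. ,   0. ]), 'ee_pos': array([ 172.5, -495.8,  231.3]), 'ee_rot': array([-3.1, -0.5, -0. ]), 'force': array([ 0.1,  0.9, -0.4]), 'torque': array([0., 0., 0.]), 'finger_force': 0.0, 'width': 0.9983793440475066}
```

View pics/scene0.png

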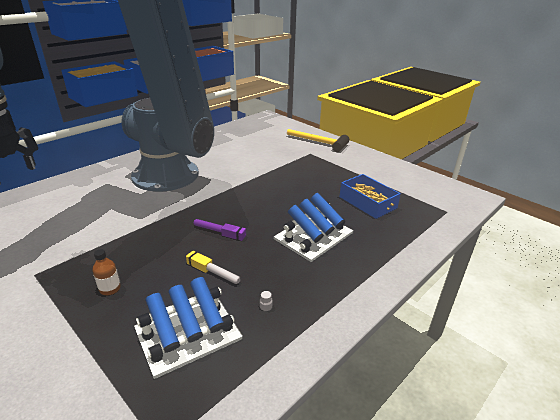

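View pics/top0.png

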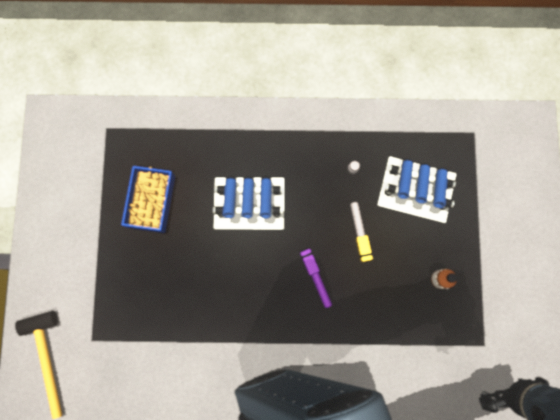

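The scene view shows the yellow gauge at about (row 262, col 212), the purple look-alike at (230, 220), and racks at (335, 190) and (237, 313). In the top view the yellow gauge runs from (248, 366) to its tip at (203, 351), and the racks are at (203, 250) and (190, 418).

```bash
python3 - <<'E'
from h import *
np.set_printoptions(precision=1,suppress=True)
print("grip",tri((259.5,199.3),(248,366.1)),"tip",tri((278,234),(203.3,351.5)))
print("grip z15",onz("scene",(259.5,199.3),15),onz("top",(248,366.1),15))
print("tip z15",onz("scene",(278,234),15),onz("top",(203.3,351.5),15))
for p in((200.4,250.2),(192.8,416.6)): P=onz("top",p,0);print("rack top",P,np.hypot(*P[:2]))
for p in((236.2,313.1),(332.2,190.3)): P=onz("scene",p,0);print("rack scene",P,np.hypot(*P[:2]))
for p in((211.6,264.9),(213.9,242.4),(217.1,228.1),(201.8,434.7),(201.5,423.7),(193.6,402)): print("mouth top",onz("top",p,100))
for p in((202.4,303),(211.6,292),(194.5,310.6),(296.5,159),(287.2,174.8),(279.8,196.6)): print("mouth scene",onz("scene",p,100))
for c in("scene","top"):
    im=vision.read_camera(c)
    for q in("tube1","rack","gauge"):
        for d in trace(c,q): print(c,q,d["extent"],round(d["confidence"],2),d["pixels"].sum())
a=cv2.resize(cv2.imread("pics/scene0.png")[170:380,120:370],None,fx=3.2,fy=2.85,interpolation=cv2.INTER_CUBIC)
b=cv2.resize(cv2.imread("pics/top0.png")[145:275,195:465],None,fx=2.9,fy=2.9,interpolation=cv2.INTER_CUBIC)
cv2.imwrite("pics/b.png",b)
E
```

```text
grip (array([ 519.4, -218.1,   24.2]), np.float64(8.91421179307657)) tip (array([ 642.4, -186.3,   19.6]), np.float64(10.467075449573548))
grip z15 [ 512.8 -208.9   15. ] [ 517.7 -223.2   15. ]
tip z15 [ 635.3 -187.4   15. ] [ 646.4 -182.8   15. ]
rack top [653.8 110.6   0. ] 663.083900999167
rack top [ 682.8 -375.4    0. ] 779.2113250605195
rack scene [646.2 115.2   0. ] 656.3710468938743
rack scene [ 691.9 -363.8    0. ] 781.7352727205829
mouth top [605.2  64.1 100. ]
mouth top [598.  125.1 100. ]
mouth top [588.7 163.7 100. ]
mouth top [ 638.4 -398.7  100. ]
mouth top [ 638.8 -368.7  100. ]
mouth top [ 660. -310.  100.]
mouth scene [597.5 114.8 100. ]
mouth scene [609.3  54.6 100. ]
mouth scene [582.8 166.  100. ]
mouth scene [ 641.2 -397.1  100. ]
mouth scene [ 640.3 -357.   100. ]
mouth scene [ 654.1 -308.4  100. ]
scene tube1 [290.2, 208.0, 321.7, 241.2] 0.94 463
scene tube1 [192.6, 277.2, 225.5, 331.9] 0.94 876
scene tube1 [148.5, 292.4, 179.9, 349.0] 0.82 963
scene tube1 [307.0, 194.9, 339.8, 227.2] 0.69 394
scene tube1 [300.0, 198.6, 333.0, 235.8] 0.68 433
scene tube1 [166.7, 284.5, 204.5, 343.7] 0.67 949
scene rack [135.4, 275.0, 241.1, 376.4] 0.84 6251
scene rack [274.2, 190.3, 351.7, 263.0] 0.74 2975
scene rack [262.4, 293.8, 272.3, 308.0] 0.48 192
scene gauge [189.6, 250.8, 238.2, 283.0] 0.9 629
scene gauge [195.8, 221.1, 247.4, 239.8] 0.88 502
scene gauge [307.6, 191.0, 344.6, 228.4] 0.53 448
top tube1 [417.3, 165.8, 432.0, 204.6] 0.91 459
top tube1 [431.3, 165.1, 448.6, 206.1] 0.79 487
top tube1 [257.6, 175.6, 272.8, 223.9] 0.77 500
top tube1 [239.4, 178.7, 253.9, 218.9] 0.67 439
top tube1 [398.1, 159.1, 412.3, 199.2] 0.61 392
top rack [212.6, 179.3, 285.6, 229.1] 0.85 3580
top rack [378.5, 158.5, 456.1, 224.8] 0.68 3566
top gauge [347.2, 203.2, 373.5, 261.9] 0.73 571
top gauge [240.1, 179.2, 252.7, 217.3] 0.33 416
```

View pics/b.png

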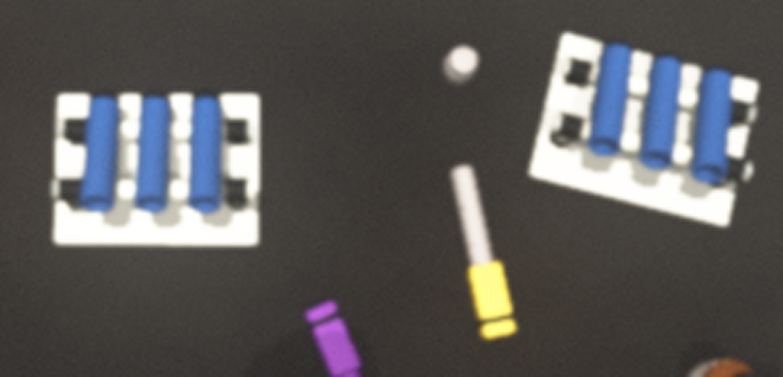

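The crop shows both racks with blue tubes, mouths towards the robot (lower image side). The left rack, about 660 mm from the base, is the nearer one and so the target. I'll refine both poses by fitting silhouettes.

```bash
cat > fit.py <<'E'
from h import *
from scipy.optimize import minimize
S=4
def hullmask(cam,pts,shape=(420,560)):
    p=np.array([proj(cam,q) for q in pts])[:,::-1]
    h=cv2.convexHull(p.astype(np.float32))[:,0]
    m=np.zeros((shape[0]*S,shape[1]*S),np.uint8)
    cv2.fillConvexPoly(m,np.round(((h+.5)*S-.5)*16).astype(np.int32),255,shift=4)
    return m
def render(cam,parts):
    m=sum((hullmask(cam,p)>0) for p in parts)>0
    return cv2.resize(m.astype(np.float32),(560,420),interpolation=cv2.INTER_AREA)
def cyl(o,d,r,a,b):
    d=d/np.linalg.norm(d);u=np.cross(d,[0,0,1]);u/=np.linalg.norm(u);v=np.cross(d,u)
    t=np.linspace(0,2*np.pi,32,endpoint=False)
    c=r*(np.outer(np.cos(t),u)+np.outer(np.sin(t),v))
    return np.r_[o+d*a+c,o+d*b+c]
def box(x0,x1,y0,y1,z0,z1):
    return np.array([[x,y,z] for x in(x0,x1) for y in(y0,y1) for z in(z0,z1)],float)
def place(P,x,y,w,z=0): return R.from_euler('z',w).apply(P)+[x,y,z]
B=R.from_euler('y',-25,degrees=True).apply([1,0,0])
def rackparts(L): return [cyl(np.array([50,y,100.]),B,16.5,-L,0) for y in(-50,0,50)]
E
python3 - <<'E'
from fit import *
np.set_printoptions(precision=2,suppress=True)
ims={c:cv2.GaussianBlur(cv2.imread(f"pics/{c}0.png"),(0,0),.7) for c in("scene","top")}
def run(parts,masks,x0,cams,zfree=False):
    f=lambda v:sum(((render(c,[place(p,*v[:2],v[2]) for p in parts])-masks[c])**2).sum() for c in cams)
    s=np.array([np.r_[x0]]+[np.r_[x0]+d for d in np.diag([8,8,.08])])
    r=minimize(f,x0,method="Nelder-Mead",options=dict(initial_simplex=s,xatol=.02,fatol=.2,maxfev=160))
    return r.x,r.fun
bl={};yl={}
for c,bx,gx in(("scene",(185,245,270,345),(245,290,180,245)),("top",(170,225,212,285),(195,270,340,380))):
    h=cv2.cvtColor(ims[c],cv2.COLOR_BGR2HSV)
    def crop(m,b):
        o=np.zeros(m.shape,np.float32);r0,r1,c0,c1=b;o[r0:r1,c0:c1]=m[r0:r1,c0:c1]>0;return o
    bl[c]=crop(cv2.inRange(h,(95,110,40),(125,255,255)),bx)
    y=crop(cv2.inRange(h,(18,90,70),(38,255,255)),gx).astype(np.uint8)
    pts=cv2.findNonZero(y);m=np.zeros_like(y);cv2.fillConvexPoly(m,cv2.convexHull(pts),1);yl[c]=m.astype(np.float32)
    print(c,bl[c].sum(),yl[c].sum())
for L in(112,116,120):
    print(L,run(rackparts(L),bl,[650,112,np.pi+.1],("scene","top")))
for cs in(("scene",),("top",)): print(cs,run(rackparts(116),bl,[650,112,np.pi+.1],cs))
hb=[box(-35,35,-15,15,0,30)]
for cs in(("scene","top"),("scene",),("top",)): print(cs,run(hb,yl,[517,-218,np.pi+.3],cs))
E
```

```text
scene 1243.0 400.0
top 958.0 432.0Traceback (most recent call last):
  File "<stdin>", line 19, in <module>
  File "<stdin>", line 7, in run
    res = _minimize_neldermead(fun, x0, args, callback, bounds=bounds,
                               **options)
    fxe = func(xe)
    fx = function(np.copy(x), *(wrapper_args + args))
  File "<stdin>", line 5, in <lambda>
  File "<stdin>", line 5, in <genexpr>
  File "fit.py", line 11, in render
    m=sum((hullmask(cam,p)>0) for p in parts)>0
      ~~~^^^^^^^^^^^^^^^^^^^^^^^^^^^^^^^^^^^^
  File "fit.py", line 11, in <genexpr>
    m=sum((hullmask(cam,p)>0) for p in parts)>0
           ~~~~~~~~^^^^^^^
  File "fit.py", line 5, in hullmask
    p=np.array([proj(cam,q) for q in pts])[:,::-1]
                ~~~~^^^^^^^
  File "h.py", line 15, in proj
    m=vision.camera_model(cam);E=np.linalg.inv(np.array(m["extrinsics"]))
ValueError: time passes only in moves, steps and waits
```

```bash
python3 - <<'E'
import re
s=open('h.py').read()
s=s.replace('def ray','import os,pickle\nif not os.path.exists("cam.pkl"): pickle.dump({c:vision.camera_model(c) for c in("scene","top")},open("cam.pkl","wb"))\nCM=pickle.load(open("cam.pkl","rb"))\ndef ray',1).replace('m=vision.camera_model(cam)','m=CM[cam]')
open('h.py','w').write(s)
E
cat > run.py <<'E'
from fit import *
np.set_printoptions(precision=2,suppress=True)
ims={c:cv2.GaussianBlur(cv2.imread(f"pics/{c}0.png"),(0,0),.7) for c in("scene","top")}
def run(parts,masks,x0,cams,zfree=False):
    f=lambda v:sum(((render(c,[place(p,*v[:2],v[2]) for p in parts])-masks[c])**2).sum() for c in cams)
    s=np.array([np.r_[x0]]+[np.r_[x0]+d for d in np.diag([8,8,.08])])
    r=minimize(f,x0,method="Nelder-Mead",options=dict(initial_simplex=s,xatol=.02,fatol=.2,maxfev=120))
    return r.x,r.fun
bl={};yl={}
def crop(m,b):
    o=np.zeros(m.shape,np.float32);r0,r1,c0,c1=b;o[r0:r1,c0:c1]=m[r0:r1,c0:c1]>0;return o
for c,bx,gx in(("scene",(185,245,270,345),(245,290,180,245)),("top",(170,225,212,285),(195,270,340,380))):
    h=cv2.cvtColor(ims[c],cv2.COLOR_BGR2HSV)
    bl[c]=crop(cv2.inRange(h,(95,110,40),(125,255,255)),bx)
    y=crop(cv2.inRange(h,(18,90,70),(38,255,255)),gx).astype(np.uint8)
    pts=cv2.findNonZero(y);m=np.zeros_like(y);cv2.fillConvexPoly(m,cv2.convexHull(pts),1);yl[c]=m.astype(np.float32)
    print(c,bl[c].sum(),yl[c].sum())
for L in(112,118):
    print(L,run(rackparts(L),bl,[650,112,np.pi+.1],("scene","top")))
for cs in(("scene",),("top",)): print(cs,run(rackparts(116),bl,[650,112,np.pi+.1],cs))
hb=[box(-35,35,-15,15,0,30)]
for cs in(("scene","top"),("scene",),("top",)): print(cs,run(hb,yl,[517,-218,np.pi+.3],cs))
E
time python3 run.py
```

```text
scene 1243.0 400.0
top 958.0 432.0
112 (array([647.5 , 117.09,   3.14]), np.float64(598.5703125))
118 (array([644.54, 118.38,   3.15]), np.float64(698.17578125))
('scene',) (array([641.06, 120.04,   3.15]), np.float64(204.82421875))
('top',) (array([648.25, 115.19,   3.18]), np.float64(419.12109375))
('scene', 'top') (array([ 516.11, -213.14,    3.35]), np.float64(125.71875))
('scene',) (array([ 516.52, -212.48,    3.36]), np.float64(18.6640625))
('top',) (array([ 518.25, -218.69,    3.33]), np.float64(99.99609375))
real	0m9.101s
user	0m11.103s
sys	0m1.894s
```

```bash
cat > ov.py <<'E'
from fit import *
def ov(c,im,sets,b,k):
    r0,r1,c0,c1=b; o=cv2.resize(im[r0:r1,c0:c1],None,fx=k,fy=k,interpolation=cv2.INTER_CUBIC)
    for parts,col in sets:
        for p in parts:
            q=np.array([proj(c,x) for x in p])[:,::-1].astype(np.float32)
            h=(cv2.convexHull(q)[:,0]+.5-[c0,r0])*k
            cv2.polylines(o,[np.round(h).astype(np.int32)],True,col,1)
    return o
if __name__=="__main__":
    v=[645,117,3.15]; g=[517,-216,3.34]
    rp=[place(p,*v) for p in rackparts(112)+[box(-75,75,-100,100,0,12)]]
    gp=[place(p,*g) for p in [box(-35,35,-15,15,0,30),cyl(np.array([0,0,15.]),np.array([-1.,0,0]),11,35,135)]]
    A=[]
    for c,b1,b2 in(("scene",(180,270,260,360),(240,300,180,260)),("top",(165,240,205,295),(195,270,330,400))):
        im=cv2.imread(f"pics/{c}0.png")
        A.append(np.hstack([cv2.resize(ov(c,im,[(rp,(0,255,0))],b1,5),(450,300) if 0 else (400,300)),cv2.resize(ov(c,im,[(gp,(0,0,255))],b2,5),(400,300))]))
    cv2.imwrite("pics/ov.png",np.vstack(A))
E
python3 ov.py
```

```text
(no output)
```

View pics/ov.png

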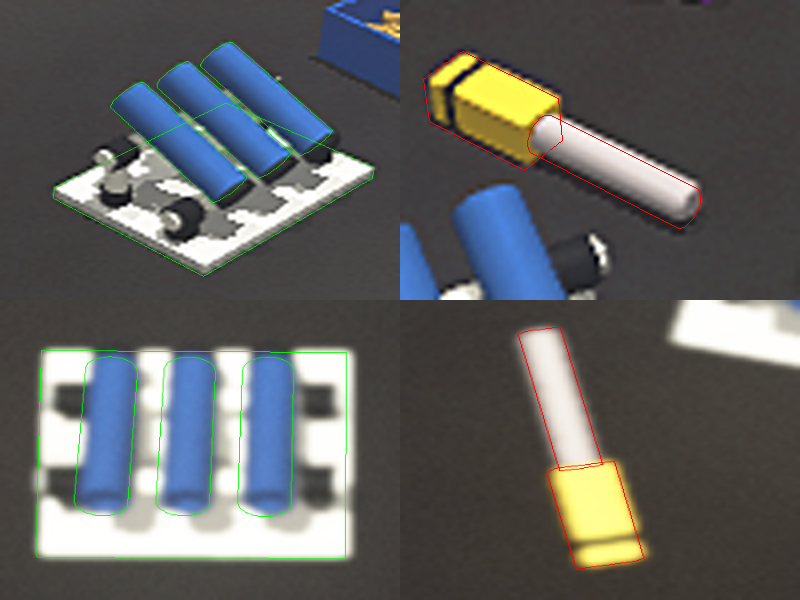

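The overlay fits in the scene view. The top view is about 1 px (3–5 mm in y) off, a calibration mismatch that I'll correct from the arm's own pose after the grasp. Now I'll work out the approach.

```bash
cat > mv.py <<'E'
import sys
from h import *
# usage: mv.py x y z yaw pitch(deg, shaft tip down)  TCP target; tool x = shaft direction
def target(yaw,pitch=0):
    R0=R.from_matrix(np.array([[1,0,0],[0,-1,0],[0,0,-1.]]).T)
    return R.from_euler('z',yaw)*R.from_euler('y',np.deg2rad(pitch))*R0
if __name__=="__main__":
    a=[float(v) for v in sys.argv[1:]]
    o=monitor.get_obs();Rc=R.from_rotvec(o["ee_rot"]);T=target(a[3],a[4] if len(a)>4 else 0)
    d=Rc.inv().apply(np.array(a[:3])-o["ee_pos"])/150
    print("t",round(o["time"],2),"pos",np.round(o["ee_pos"],1),"F",np.round(o["force"],1),"w",round(o["width"],3),"q",np.round(o["q"],2))
    print("turn",np.round((Rc.inv()*T).as_rotvec()/2/np.pi,4),"shift",np.round(d,4))
    print("toolx",np.round(Rc.apply([1,0,0]),4),"toolz",np.round(Rc.apply([0,0,1]),4))
E
python3 mv.py 517 -215 120 0.2
```

```text
t 1.5 pos [ 172.5 -495.8  231.3] F [ 0.4 -0.5  0.4] w 1.001 q [-1.24  0.24 -0.01  1.32 -0.    1.57]
turn [-0.      0.      0.0215] shift [ 2.7844 -1.0133  0.7419]
toolx [ 0.9445  0.3286 -0.    ] toolz [-1.e-04  1.e-04 -1.e+00]
```

Request:
drive_tool:
  commands:
    - [[0, 0, 0.0215], [0.95, -0.35, 0], 0]
    - [[0, 0, 0.0215], [0.95, -0.35, 0], 0]
    - [[0, 0, 0.0215], [0.95, -0.35, 0], 0]
    - [[0, 0, 0.0215], [0.95, -0.35, 0], 0]

```text
time: 1.9
ee_pos: [293.0, -396.3, 231.4]
ee_rot: [-3.124, -0.321, -0.002]
force: [-0.5, -0.7, 0.2]
width: 1.005
finger_force: 0.0
```

```bash
python3 mv.py 517 -215 120 0.2
```

```text
t 1.9 pos [ 293.  -396.3  231.4] F [-0.5 -0.7  0.2] w 1.005 q [-0.93  0.18 -0.09  1.3   0.    2.  ]
turn [-0.0001 -0.0002  0.0007] shift [ 1.7067 -0.8801  0.7455]
toolx [0.9792 0.2031 0.0012] toolz [ 1.e-03  8.e-04 -1.e+00]
```

Request:
drive_tool:
  commands:
    - [[0, 0, -0.25], [0.9, -0.45, 0.2], 0]
    - [[0, 0, -0.25], [0.9, -0.45, 0.2], 0]
    - [[0, 0, -0.25], [0.9, -0.45, 0.2], 0]
    - [[0, 0, -0.25], [0.9, -0.45, 0.2], 0]
    - [[0, 0, -0.25], [0.9, -0.45, 0.2], 0]
    - [[0, 0, -0.25], [0.9, -0.45, 0.2], 0]
    - [[0, 0, -0.25], [0.9, -0.45, 0.2], 0]
    - [[0, 0, -0.25], [0.9, -0.45, 0.2], 0]
    - [[0, 0, -0.25], [0.9, -0.45, 0.2], 0]
    - [[0, 0, -0.25], [0.9, -0.45, 0.2], 0]
    - [[0, 0, -0.25], [0.9, -0.45, 0.2], 0]
    - [[0, 0, -0.25], [0.9, -0.45, 0.2], 0]

```text
time: 3.1
ee_pos: [408.5, -306.9, 201.3]
ee_rot: [-1.988, -2.432, 0.0]
force: [0.4, -0.4, 0.2]
width: 0.999
finger_force: 0.0
```

```bash
sed -i "s/from_euler('z',yaw)\*R.from_euler('y',np.deg2rad(pitch))\*R0/from_euler('z',yaw)*R.from_euler('y',np.deg2rad(pitch))*R0*R.from_euler('z',np.pi)/; s/tool x = shaft/tool x = MINUS shaft/" mv.py; python3 mv.py 517 -215 120 0.2
```

```text
t 3.1 pos [ 408.5 -306.9  201.3] F [ 0.4 -0.4  0.2] w 0.999 q [-0.64  0.23 -0.11  1.24 -0.    0.73]
turn [-0.   -0.   -0.25] shift [0.4567 0.8306 0.5419]
toolx [-0.1988  0.98   -0.    ] toolz [-1.e-04 -1.e-04 -1.e+00]
```

Request:
drive_tool:
  commands:
    - [[0, 0, -0.25], [0.455, 0.83, 0.54], 0]
    - [[0, 0, -0.25], [0.455, 0.83, 0.54], 0]
    - [[0, 0, -0.25], [0.455, 0.83, 0.54], 0]
    - [[0, 0, -0.25], [0.455, 0.83, 0.54], 0]
    - [[0, 0, -0.25], [0.455, 0.83, 0.54], 0]
    - [[0, 0, -0.25], [0.455, 0.83, 0.54], 0]
    - [[0, 0, -0.25], [0.455, 0.83, 0.54], 0]
    - [[0, 0, -0.25], [0.455, 0.83, 0.54], 0]
    - [[0, 0, -0.25], [0.455, 0.83, 0.54], 0]
    - [[0, 0, -0.25], [0.455, 0.83, 0.54], 0]
    - [[0, 0, -0.25], [0.455, 0.83, 0.54], 0]
    - [[0, 0, -0.25], [0.455, 0.83, 0.54], 0]

```text
time: 4.3
ee_pos: [517.2, -215.2, 120.2]
ee_rot: [0.311, -3.126, -0.0]
force: [0.0, 0.3, 0.8]
width: 0.996
finger_force: 0.0
```

```bash
python3 mv.py 517 -216 2 0.2
```

```text
t 4.3 pos [ 517.2 -215.2  120.2] F [0.  0.3 0.8] w 0.996 q [-0.39  0.36 -0.14  1.08 -0.   -0.59]
turn [ 0.     -0.     -0.0003] shift [ 0.0021 -0.0054  0.7882]
toolx [-9.804e-01 -1.969e-01  1.000e-04] toolz [-1.e-04  0.e+00 -1.e+00]
```

Request:
drive_tool:
  commands:
    - [[0, 0, 0], [0, -0.005, 0.45], 0]
    - [[0, 0, 0], [0, -0.005, 0.7], 0]
    - [[0, 0, 0], [0, -0.005, 0.775], 0]
    - [[0, 0, 0], [0, -0.005, 0.775], 0]
    - [[0, 0, 0], [0, -0.005, 0.775], 1]
    - [[0, 0, 0], [0, -0.005, 0.775], 1]
    - [[0, 0, 0], [0, -0.005, 0.775], 1]
    - [[0, 0, 0], [0, -0.005, 0.775], 1]
    - [[0, 0, 0], [0, -0.005, 0.775], 1]
    - [[0, 0, 0], [0, -0.005, 0.775], 1]
    - [[0, 0, 0], [0, -0.005, 0.775], 1]

```text
time: 5.4
ee_pos: [518.2, -215.9, 5.4]
ee_rot: [-0.313, 3.124, -0.001]
force: [-1.4, 1.4, 7.4]
width: 0.337
finger_force: 60.6
```

```bash
python3 mv.py 517 -216 150 0.2
```

```text
t 5.4 pos [ 518.2 -215.9    5.4] F [-1.4  1.4  7.4] w 0.337 q [-0.39  0.47 -0.3   0.81  0.   -0.59]
turn [-0.0002  0.0003 -0.0001] shift [ 6.100e-03 -3.000e-04 -9.638e-01]
toolx [-0.9802 -0.1981 -0.0019] toolz [ 2.1e-03 -7.0e-04 -1.0e+00]
```

Request:
drive_tool:
  commands:
    - [[0, 0, 0], [0, 0, -0.1], 1]
    - [[0, 0, 0], [0, 0, -0.35], 1]
    - [[0, 0, 0], [0, 0, -0.65], 1]
    - [[0, 0, 0], [0, 0, -0.95], 1]
    - [[0, 0, 0], [0, 0, -0.95], 1]
    - [[0, 0, 0], [0, 0, -0.95], 1]
    - [[0, 0, 0], [0, 0, -0.95], 1]

```text
time: 6.1
ee_pos: [516.5, -215.2, 145.3]
ee_rot: [0.313, -3.124, -0.002]
force: [0.5, -0.5, -3.6]
width: 0.334
finger_force: 60.0
```

```bash
python3 - <<'E'
from fit import *
from ov import ov
o=monitor.get_obs(); print(o["ee_pos"],o["ee_rot"],o["force"],o["torque"],o["width"],o["finger_force"])
x=R.from_rotvec(o["ee_rot"]).apply([1,0,0]); d=-x
for a in (19,):
    c=o["ee_pos"]+R.from_rotvec(o["ee_rot"]).apply([0,0,-a])
gp=[cyl(c,d,11,35,135)]
A=[]
for cam in("scene","top"):
    im=vision.read_camera(cam);cv2.imwrite(f"pics/{cam}1.png",im)
    r,cc=map(int,proj(cam,c+80*d))
    b=(r-40,r+40,cc-50,cc+50)
    A.append(cv2.resize(ov(cam,im,[(gp,(0,0,255))],b,4),(400,320)))
cv2.imwrite("pics/ov1.png",np.hstack(A))
E
```

```text
[ 516.46966957 -215.19820728  145.25936578] [ 3.12849949e-01 -3.12406294e+00 -1.75420320e-03] [ 0.47327784 -0.54003268 -3.60092141] [-0.00767244  0.0834894  -0.02156687] 0.334001115539162 60.024662017822266
```

View pics/ov1.png

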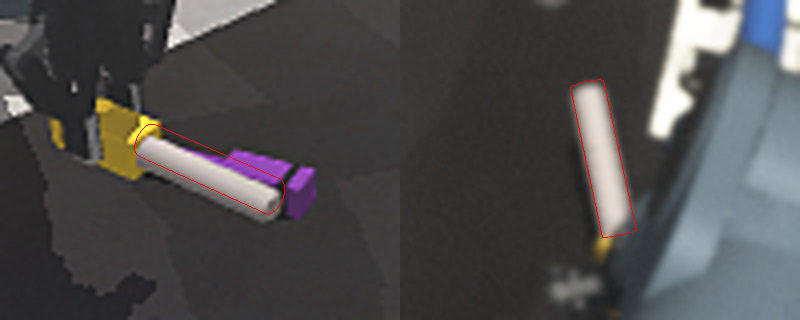

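The gauge is held, with its shaft straight in the hand. Its axis sits about 10 mm behind the TCP, since the scene view shows it a little below my assumed 19 mm. I'll carry it to the front of the nearer rack's middle tube.

```bash
python3 mv.py 440 -80 200 0.02; cat > pre.py <<'E'
import numpy as np,sys
from mv import target
from scipy.spatial.transform import Rotation as R
A=9.6
def mouth(v,k): return R.from_euler('z',v[2]).apply([50,50*(k-1),100])+[v[0],v[1],0]
def tcp(v,k,out,pitch=25):
    # tip 'out' mm outside mouth along bore
    T=target(v[2]-np.pi,pitch); d=-T.apply([1,0,0])
    return mouth(v,k)-d*(135+out)+T.apply([0,0,A]),T
if __name__=="__main__": print(tcp([645,117.6,3.16],1,35)[0])
E
python3 pre.py
```

```text
t 6.2 pos [ 516.4 -215.2  144.8] F [-0.7  0.2 -4.2] w 0.337 q [-0.39  0.34 -0.09  1.14  0.   -0.59]
turn [ 0.0003 -0.0004  0.0286] shift [ 0.3211  0.9848 -0.3652]
toolx [-0.9801 -0.1983  0.0026] toolz [-0.0029  0.0013 -1.    ]
[436.90580019 113.76910529 163.14454974]
```

Request:
drive_tool:
  commands:
    - [[0, 0, 0.0286], [0.32, 0.98, -0.365], 1]
    - [[0, 0, 0.0286], [0.32, 0.98, -0.365], 1]
    - [[0, 0, 0.0286], [0.32, 0.98, -0.365], 1]
    - [[0, 0, 0.0286], [0.32, 0.98, -0.365], 1]
    - [[0, 0, 0.0286], [0.32, 0.98, -0.365], 1]
    - [[0, 0, 0.0286], [0.32, 0.98, -0.365], 1]

```text
time: 6.8
ee_pos: [441.4, -81.2, 200.7]
ee_rot: [0.033, -3.141, 0.0]
force: [0.3, -0.5, -2.5]
width: 0.339
finger_force: 60.6
```

```bash
python3 mv.py 437 114 175 0.02 25
```

```text
t 6.8 pos [441.4 -81.2 200.7] F [ 0.3 -0.5 -2.5] w 0.339 q [-0.18  0.12 -0.24  1.21 -0.   -0.2 ]
turn [-0.0001  0.0694  0.0001] shift [0.0025 1.3019 0.171 ]
toolx [-9.998e-01 -2.070e-02  4.000e-04] toolz [-4.e-04 -2.e-04 -1.e+00]
```

Request:
drive_tool:
  commands:
    - [[0, 0, 0], [0, 0.98, 0], 1]
    - [[0, 0, 0], [0, 0.98, 0], 1]
    - [[0, 0, 0], [0, 0.98, 0], 1]
    - [[0, 0.0694, 0], [0, 0.98, 0], 1]
    - [[0, 0.0694, 0], [0, 0.98, 0], 1]
    - [[0, 0.0694, 0], [0, 0.98, 0], 1]
    - [[0, 0.0694, 0], [0, 0.98, 0], 1]

```text
time: 7.5
ee_pos: [440.6, 65.2, 194.9]
ee_rot: [0.025, -2.692, 0.007]
force: [1.2, -0.3, -4.9]
width: 0.34
finger_force: 60.9
```

```bash
python3 mv.py 437 114 163 0.02 25
```

```text
t 7.5 pos [440.6  65.2 194.9] F [ 1.2 -0.3 -4.9] w 0.34 q [0.12 0.46 0.12 1.67 0.04 0.09]
turn [-0.     -0.0021 -0.0002] shift [-0.0761  0.3256  0.1994]
toolx [-0.9006 -0.0166  0.4343] toolz [-0.4342 -0.009  -0.9008]
```

Request:
drive_tool:
  commands:
    - [[0, -0.002, 0], [-0.076, 0.325, 0.2], 1]
    - [[0, -0.002, 0], [-0.076, 0.325, 0.2], 1]
    - [[0, -0.002, 0], [-0.076, 0.325, 0.2], 1]
    - [[0, -0.002, 0], [-0.076, 0.325, 0.2], 1]
    - [[0, -0.002, 0], [-0.076, 0.325, 0.2], 1]

```text
time: 8.0
ee_pos: [435.4, 113.8, 170.3]
ee_rot: [0.026, -2.721, 0.005]
force: [-0.5, -0.9, -2.8]
width: 0.337
finger_force: 61.1
```

```bash
cat > look.py <<'E'
import sys
from fit import *
from ov import ov
from pre import *
n=sys.argv[1]; v=[float(x) for x in sys.argv[2:5]]
o=monitor.get_obs(); T=R.from_rotvec(o["ee_rot"]); d=-T.apply([1,0,0]); c=o["ee_pos"]-T.apply([0,0,A])
print(o["time"],o["ee_pos"],"d",d,"F",o["force"],"tip",c+135*d,"mouth",[mouth(v,k) for k in range(3)])
gp=[cyl(c,d,11,35,135)]; rp=[place(p,*v) for p in rackparts(112)]
S_=[]
for cam in("scene","top"):
    im=vision.read_camera(cam);cv2.imwrite(f"pics/{cam}{n}.png",im)
    r,cc=map(int,proj(cam,mouth(v,1)))
    b=(r-37,r+37,cc-50,cc+50)
    S_.append(cv2.resize(ov(cam,im,[(gp,(0,0,255)),(rp,(0,255,0))],b,8),None,fx=.5 if 0 else 1,fy=1)[:, :])
S_=[cv2.resize(s,(760,296*760//800)) if 0 else cv2.resize(s,(400,296)) for s in S_]
cv2.imwrite(f"pics/ov{n}.png",cv2.resize(np.hstack(S_),(800,296)))
E
python3 look.py 2 645 117.6 3.16
```

```text
8.0 [435.35636713 113.75655638 170.33146225] d [ 0.91252748  0.01752878 -0.40863961] F [-0.49042993 -0.91802611 -2.80704638] tip [562.46983635 116.19608717 123.92699443] mouth [array([594.08815517, 166.67121413, 100.        ]), array([595.00847052, 116.67968465, 100.        ]), array([595.92878587,  66.68815517, 100.        ])]
```

View pics/ov2.png

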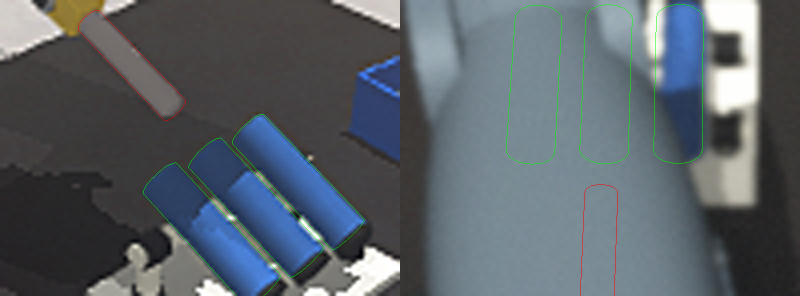

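The scene view shows the projected shaft and tube outlines matching the picture well. The arm hides tubes 0 and 1 from the top camera. I'll refine numerically using the earlier pictures.

```bash
python3 mv.py 437 114 163 0.02 25; cat > r2.py <<'E'
from run import *
# image shift of shaft vs FK in pics *1
ee=np.array([516.47,-215.2,145.26]);T=R.from_rotvec([.31285,-3.12406,-.00175]);d=-T.apply([1,0,0]);c=ee-T.apply([0,0,9.6])
for cam in("scene","top"):
    im=cv2.imread(f"pics/{cam}1.png");h=cv2.cvtColor(im,cv2.COLOR_BGR2HSV)
    m=cv2.inRange(h,(0,0,105),(180,60,255))
    r,cc=map(int,proj(cam,c+85*d)); w=np.zeros_like(m); 
    ref=render(cam,[cyl(c,d,11,35,135)]);roi=cv2.dilate((ref>0).astype(np.uint8),np.ones((15,15)))
    n,l,st,_=cv2.connectedComponentsWithStats(m*roi); k=1+np.argmax(st[1:,4]); mk=(l==k).astype(np.float32)
    f=lambda s:((cv2.warpAffine(ref,np.float32([[1,0,s[0]],[0,1,s[1]]]),(560,420))-mk)**2).sum()
    b=minimize(f,[0,0],method="Nelder-Mead",options=dict(initial_simplex=[[0,0],[2,0],[0,2]]))
    p=np.array(proj(cam,c+135*d));q=np.array(proj(cam,c+35*d));ax=(p-q)[::-1];ax/=np.linalg.norm(ax);pe=np.array([-ax[1],ax[0]])
    print(cam,mk.sum(),ref.sum(),"shift(col,row)",b.x,b.fun,"along",b.x@ax,"perp",b.x@pe,pe)
E
python3 r2.py | tail -2
```

```text
t 8.1 pos [435.4 113.9 170.2] F [-0.3  0.3 -3.3] w 0.337 q [0.2  0.46 0.06 1.59 0.08 0.17]
turn [ 0.0001  0.0024 -0.0001] shift [-0.0294  0.0002  0.0391]
toolx [-0.9124 -0.0174  0.409 ] toolz [-0.4089 -0.0075 -0.9125]
scene 297.0 356.6875 shift(col,row) [-0.39 -0.52] 37.524662017822266 along -0.5739953700500096 perp -0.31633145276050045 [-0.41  0.91]
top 325.0 340.625 shift(col,row) [ 0.64 -0.29] 24.357608795166016 along 0.15194710104002646 perp 0.6895966617099368 [ 0.98 -0.21]
```

```bash
sed -i 's/^A=9.6/A=10/' pre.py; cat > go.py <<'E'
import sys
from pre import *
from h import monitor
V=[645.5,118,3.165]
# go.py tube out [dy dz]  (dy along row world, dz normal to bore)
k=int(sys.argv[1]);out=float(sys.argv[2]);dy,dz=[float(x) for x in (sys.argv[3:5] or (0,0))]
p,T=tcp(V,k,out); p=p+T.apply([0,dy,-dz])
o=monitor.get_obs();Rc=R.from_rotvec(o["ee_rot"])
c=o["ee_pos"]-Rc.apply([0,0,A]);tip=c-135*Rc.apply([1,0,0]);Tm=T.apply(np.eye(3)) 
e=T.inv().apply(tip-mouth(V,k))
print("t",round(o["time"],2),"tip rel mouth: out %.1f y %.1f up %.1f"%(e[0],e[1],-e[2]),"F tool",np.round(T.inv().apply(o["force"]),1),"w",round(o["width"],3),"q",np.round(o["q"],2))
print("turn",np.round((Rc.inv()*T).as_rotvec()/2/np.pi,4),"shift",np.round(Rc.inv().apply(p-o["ee_pos"])/150,4))
E
python3 go.py 1 25
```

```text
t 8.1 tip rel mouth: out 40.0 y 0.3 up 7.9 F tool [-1.1  0.3  3.2] w 0.337 q [0.2  0.46 0.06 1.59 0.08 0.17]
turn [ 0.0003  0.0024 -0.0006] shift [-0.0982 -0.0054  0.0407]
```

Request:
drive_tool:
  commands:
    - [[0.0003, 0.0024, -0.0006], [-0.098, -0.0055, 0.041], 1]
    - [[0.0003, 0.0024, -0.0006], [-0.098, -0.0055, 0.041], 1]
    - [[0.0003, 0.0024, -0.0006], [-0.098, -0.0055, 0.041], 1]
    - [[0.0003, 0.0024, -0.0006], [-0.098, -0.0055, 0.041], 1]

```text
time: 8.5
ee_pos: [445.6, 113.8, 158.1]
ee_rot: [0.032, -2.703, 0.007]
force: [-0.2, -0.4, -3.4]
width: 0.336
finger_force: 61.0
```

```bash
python3 go.py 1 3;
```

```text
t 8.5 tip rel mouth: out 25.4 y 0.6 up -0.9 F tool [-1.2 -0.4  3.2] w 0.336 q [0.2  0.5  0.08 1.59 0.07 0.16]
turn [-0.     -0.0003  0.0001] shift [-0.1498 -0.0035 -0.0047]
```

Request:
drive_tool:
  commands:
    - [[0, -0.0003, 0], [-0.08, -0.0035, -0.005], 1]
    - [[0, -0.0003, 0], [-0.15, -0.0035, -0.005], 1]
    - [[0, -0.0003, 0], [-0.17, -0.0035, -0.005], 1]
    - [[0, -0.0003, 0], [-0.185, -0.0035, -0.005], 1]
    - [[0, -0.0003, 0], [-0.2, -0.0035, -0.005], 1]
    - [[0, -0.0003, 0], [-0.2, -0.0035, -0.005], 1]

```text
time: 9.1
ee_pos: [473.5, 114.1, 145.5]
ee_rot: [0.033, -2.705, 0.008]
force: [1.0, -0.9, -1.7]
width: 0.342
finger_force: 61.2
```

```bash
python3 go.py 1 -10;
```

```text
t 9.1 tip rel mouth: out -5.2 y 0.2 up -0.4 F tool [-1.6 -0.9  1.2] w 0.342 q [0.19 0.55 0.14 1.6  0.07 0.15]
turn [-0.0001 -0.      0.0001] shift [-0.0319 -0.0006 -0.0024]
```

Request:
drive_tool:
  commands:
    - [[0, 0, 0], [-0.02, 0, -0.0025], 1]
    - [[0, 0, 0], [-0.04, 0, -0.0025], 1]
    - [[0, 0, 0], [-0.06, 0, -0.0025], 1]
    - [[0, 0, 0], [-0.08, 0, -0.0025], 1]
    - [[0, 0, 0], [-0.08, 0, -0.0025], 1]

```text
time: 9.6
ee_pos: [484.8, 114.4, 140.6]
ee_rot: [0.033, -2.705, 0.007]
force: [1.5, -1.6, -3.6]
width: 0.341
finger_force: 61.1
```

```bash
python3 go.py 1 -35;
```

```text
t 9.6 tip rel mouth: out -17.5 y 0.2 up -0.0 F tool [-2.8 -1.6  2.6] w 0.341 q [0.19 0.57 0.17 1.6  0.07 0.15]
turn [-0.0001 -0.      0.0001] shift [-0.117  -0.0011 -0.0002]
```

Request:
drive_tool:
  commands:
    - [[0, 0, 0], [-0.04, 0, 0], 1]
    - [[0, 0, 0], [-0.08, 0, 0], 1]
    - [[0, 0, 0], [-0.12, 0, 0], 1]
    - [[0, 0, 0], [-0.16, 0, 0], 1]
    - [[0, 0, 0], [-0.19, 0, 0], 1]
    - [[0, 0, 0], [-0.19, 0, 0], 1]

```text
time: 10.2
ee_pos: [511.0, 114.9, 128.2]
ee_rot: [0.032, -2.705, 0.008]
force: [2.3, -1.9, -3.1]
width: 0.342
finger_force: 61.2
```

```bash
python3 go.py 1 -62;
```

```text
t 10.2 tip rel mouth: out -46.4 y 0.1 up -0.1 F tool [-3.3 -1.9  1.8] w 0.342 q [0.18 0.62 0.23 1.61 0.07 0.14]
turn [-0.0001  0.      0.0001] shift [-0.1037 -0.0006 -0.001 ]
```

Request:
drive_tool:
  commands:
    - [[0, 0, 0], [-0.02, 0, 0], 1]
    - [[0, 0, 0], [-0.04, 0, 0], 1]
    - [[0, 0, 0], [-0.06, 0, 0], 1]
    - [[0, 0, 0], [-0.08, 0, 0], 1]
    - [[0, 0, 0], [-0.08, 0, 0], 1]

```text
time: 10.7
ee_pos: [514.3, 115.4, 125.9]
ee_rot: [0.033, -2.691, 0.007]
force: [-27.2, -0.9, 17.2]
width: 0.342
finger_force: 62.0
```

```bash
python3 go.py 1 -75;
```

```text
t 10.7 tip rel mouth: out -50.6 y 0.6 up -2.7 F tool [31.9 -0.3 -4. ] w 0.342 q [0.18 0.64 0.25 1.63 0.07 0.14]
turn [-0.     -0.0022  0.0002] shift [-0.1636 -0.0034 -0.0078]
```

It stopped at 50.6 mm with 32 N, so the middle tube is occupied. I'll back out.

Request:
drive_tool:
  commands:
    - [[0, 0, 0], [0.1, 0, 0], 1]
    - [[0, 0, 0], [0.25, 0, 0], 1]
    - [[0, 0, 0], [0.4, 0, 0], 1]
    - [[0, 0, 0], [0.53, 0, 0], 1]
    - [[0, 0, 0], [0.53, 0, 0], 1]
    - [[0, 0, 0], [0.53, 0, 0], 1]
    - [[0, 0, 0], [0.53, 0, 0], 1]

```text
time: 11.4
ee_pos: [449.6, 113.8, 157.0]
ee_rot: [0.033, -2.705, 0.007]
force: [-0.5, 0.5, -3.2]
width: 0.342
finger_force: 61.1
```

```bash
python3 go.py 2 20;
```

```text
t 11.4 tip rel mouth: out 21.3 y 50.5 up -0.0 F tool [-0.9  0.5  3.1] w 0.342 q [0.2  0.5  0.09 1.59 0.07 0.16]
turn [-0.      0.      0.0002] shift [-0.0084 -0.3359  0.    ]
```

Request:
drive_tool:
  commands:
    - [[0, 0, 0], [-0.008, -0.2, 0], 1]
    - [[0, 0, 0], [-0.008, -0.335, 0], 1]
    - [[0, 0, 0], [-0.008, -0.335, 0], 1]
    - [[0, 0, 0], [-0.008, -0.335, 0], 1]
    - [[0, 0, 0], [-0.008, -0.335, 0], 1]

```text
time: 11.9
ee_pos: [451.6, 63.8, 156.5]
ee_rot: [0.033, -2.704, 0.007]
force: [-0.5, 0.9, -3.4]
width: 0.335
finger_force: 61.1
```

```bash
python3 go.py 2 -10;
```

```text
t 11.9 tip rel mouth: out 20.4 y 0.5 up -0.2 F tool [-1.   1.   3.3] w 0.335 q [0.11 0.49 0.08 1.59 0.04 0.08]
turn [-0.     -0.0001  0.0001] shift [-0.2029 -0.0028 -0.001 ]
```

Request:
drive_tool:
  commands:
    - [[0, 0, 0], [-0.07, -0.002, 0], 1]
    - [[0, 0, 0], [-0.12, -0.002, 0], 1]
    - [[0, 0, 0], [-0.14, -0.002, 0], 1]
    - [[0, 0, 0], [-0.16, -0.002, 0], 1]
    - [[0, 0, 0], [-0.18, -0.002, 0], 1]
    - [[0, 0, 0], [-0.2, -0.002, 0], 1]
    - [[0, 0, 0], [-0.2, -0.002, 0], 1]

```text
time: 12.6
ee_pos: [478.7, 63.7, 144.0]
ee_rot: [0.033, -2.705, 0.007]
force: [-0.9, -0.1, -2.8]
width: 0.341
finger_force: 61.1
```

```bash
python3 go.py 2 -45;
```

```text
t 12.6 tip rel mouth: out -9.4 y -0.3 up -0.1 F tool [-0.3 -0.1  2.9] w 0.341 q [0.11 0.55 0.13 1.59 0.04 0.08]
turn [-0.0001 -0.0001  0.0001] shift [-2.371e-01  2.300e-03 -2.000e-04]
```

Request:
drive_tool:
  commands:
    - [[0, 0, 0], [-0.04, 0.001, 0], 1]
    - [[0, 0, 0], [-0.08, 0.001, 0], 1]
    - [[0, 0, 0], [-0.12, 0.001, 0], 1]
    - [[0, 0, 0], [-0.16, 0.001, 0], 1]
    - [[0, 0, 0], [-0.2, 0.001, 0], 1]
    - [[0, 0, 0], [-0.24, 0.001, 0], 1]
    - [[0, 0, 0], [-0.265, 0.001, 0], 1]
    - [[0, 0, 0], [-0.285, 0.001, 0], 1]
    - [[0, 0, 0], [-0.305, 0.001, 0], 1]
    - [[0, 0, 0], [-0.32, 0.001, 0], 1]
    - [[0, 0, 0], [-0.32, 0.001, 0], 1]

```text
time: 13.7
ee_pos: [515.1, 64.7, 126.0]
ee_rot: [0.032, -2.69, 0.008]
force: [-27.8, -1.0, 15.6]
width: 0.338
finger_force: 61.8
```

```bash
python3 go.py 2 -90;
```

```text
t 13.7 tip rel mouth: out -50.2 y -0.1 up -2.9 F tool [31.8 -0.3 -2.4] w 0.338 q [0.1  0.63 0.23 1.62 0.03 0.07]
turn [-0.0001 -0.0023  0.0001] shift [-0.2664  0.0013 -0.0098]
```

Tube2 is also occupied (stop at 50.2 mm), so tube0 must be the empty one.

Request:
drive_tool:
  commands:
    - [[0, 0, 0], [0.1, 0, 0], 1]
    - [[0, 0, 0], [0.25, 0, 0], 1]
    - [[0, 0, 0], [0.4, 0, 0], 1]
    - [[0, 0, 0], [0.53, 0, 0], 1]
    - [[0, 0, 0], [0.53, 0, 0], 1]
    - [[0, 0, 0], [0.53, 0, 0], 1]
    - [[0, 0, 0], [0.53, 0.3, 0], 1]
    - [[0, 0, 0], [0.53, 0.66, 0], 1]
    - [[0, 0, 0], [0.53, 0.66, 0], 1]
    - [[0, 0, 0], [0.53, 0.66, 0], 1]
    - [[0, 0, 0], [0.53, 0.66, 0], 1]
    - [[0, 0, 0], [0.53, 0.66, 0], 1]

```text
time: 14.9
ee_pos: [447.9, 161.2, 157.2]
ee_rot: [0.031, -2.704, 0.007]
force: [-0.4, -0.2, -2.7]
width: 0.337
finger_force: 61.3
```

```bash
python3 go.py 0 -10;
```

```text
t 14.9 tip rel mouth: out 22.0 y -2.3 up -0.2 F tool [-0.8 -0.2  2.6] w 0.337 q [0.28 0.52 0.12 1.6  0.11 0.23]
turn [-0.     -0.0001 -0.0001] shift [-0.2136  0.0149 -0.0006]
```

Request:
drive_tool:
  commands:
    - [[0, 0, 0], [-0.04, 0.015, 0], 1]
    - [[0, 0, 0], [-0.11, 0.015, 0], 1]
    - [[0, 0, 0], [-0.14, 0.015, 0], 1]
    - [[0, 0, 0], [-0.16, 0.015, 0], 1]
    - [[0, 0, 0], [-0.18, 0.015, 0], 1]
    - [[0, 0, 0], [-0.2, 0.015, 0], 1]
    - [[0, 0, 0], [-0.215, 0.015, 0], 1]
    - [[0, 0, 0], [-0.215, 0.015, 0], 1]

```text
time: 15.7
ee_pos: [476.8, 165.0, 143.6]
ee_rot: [0.033, -2.704, 0.008]
force: [0.3, -0.8, -4.1]
width: 0.343
finger_force: 61.2
```

```bash
python3 go.py 0 -45;
```

```text
t 15.7 tip rel mouth: out -10.0 y 1.0 up -0.2 F tool [-2.  -0.8  3.6] w 0.343 q [0.27 0.57 0.18 1.61 0.1  0.22]
turn [-0.0001 -0.0001  0.0001] shift [-0.2331 -0.0063 -0.0011]
```

Request:
drive_tool:
  commands:
    - [[0, 0, 0], [-0.04, -0.004, 0], 1]
    - [[0, 0, 0], [-0.08, -0.004, 0], 1]
    - [[0, 0, 0], [-0.12, -0.004, 0], 1]
    - [[0, 0, 0], [-0.16, -0.004, 0], 1]
    - [[0, 0, 0], [-0.2, -0.004, 0], 1]
    - [[0, 0, 0], [-0.24, -0.004, 0], 1]
    - [[0, 0, 0], [-0.265, -0.004, 0], 1]
    - [[0, 0, 0], [-0.285, -0.004, 0], 1]
    - [[0, 0, 0], [-0.305, -0.004, 0], 1]
    - [[0, 0, 0], [-0.32, -0.004, 0], 1]
    - [[0, 0, 0], [-0.32, -0.004, 0], 1]

```text
time: 16.8
ee_pos: [520.5, 165.5, 123.3]
ee_rot: [0.033, -2.705, 0.007]
force: [0.0, -1.9, -3.8]
width: 0.342
finger_force: 61.2
```

```bash
python3 go.py 0 -90;
```

```text
t 16.8 tip rel mouth: out -58.2 y 0.5 up -0.1 F tool [-1.6 -1.9  3.5] w 0.342 q [0.25 0.66 0.29 1.63 0.1  0.21]
turn [-0.0001 -0.      0.0001] shift [-0.2121 -0.0029 -0.0005]
```

Request:
drive_tool:
  commands:
    - [[0, 0, 0], [-0.04, -0.001, 0], 1]
    - [[0, 0, 0], [-0.08, -0.001, 0], 1]
    - [[0, 0, 0], [-0.12, -0.001, 0], 1]
    - [[0, 0, 0], [-0.16, -0.001, 0], 1]
    - [[0, 0, 0], [-0.2, -0.001, 0], 1]
    - [[0, 0, 0], [-0.23, -0.001, 0], 1]
    - [[0, 0, 0], [-0.25, -0.001, 0], 1]
    - [[0, 0, 0], [-0.27, -0.001, 0], 1]
    - [[0, 0, 0], [-0.27, -0.001, 0], 1]

```text
time: 17.7
ee_pos: [557.3, 166.2, 106.1]
ee_rot: [0.032, -2.705, 0.008]
force: [0.6, -2.9, -4.5]
width: 0.335
finger_force: 61.2
```

```bash
python3 go.py 0 -100;
```

```text
t 17.7 tip rel mouth: out -98.9 y 0.3 up -0.1 F tool [-2.4 -2.9  3.9] w 0.335 q [0.24 0.73 0.39 1.66 0.09 0.2 ]
turn [-0.0001 -0.      0.0001] shift [-0.0074 -0.0016 -0.0008]
```

Request:
drive_tool:
  commands:
    - [[0, 0, 0], [-0.015, 0, 0], 1]
    - [[0, 0, 0], [-0.03, 0, 0], 1]
    - [[0, 0, 0], [-0.045, 0, 0], 1]
    - [[0, 0, 0], [-0.045, 0, 0], 1]

```text
time: 18.1
ee_pos: [559.5, 166.2, 105.3]
ee_rot: [0.032, -2.698, 0.008]
force: [-15.9, -2.5, 8.9]
width: 0.34
finger_force: 62.0
```

```bash
python3 go.py 0 -100;
```

```text
t 18.1 tip rel mouth: out -101.3 y 0.3 up -0.9 F tool [18.3 -2.2 -1.3] w 0.34 q [0.24 0.75 0.41 1.67 0.09 0.2 ]
turn [-0.0001 -0.0012  0.0001] shift [ 0.008  -0.0016  0.0008]
```

The handle is against the mouth (18 N at about 100 mm depth). I'll ease the push, let go and retreat.

Request:
drive_tool:
  commands:
    - [[0, 0, 0], [0.02, 0, 0], 1]
    - [[0, 0, 0], [0.02, 0, 0], 0.6]
    - [[0, 0, 0], [0.02, 0, 0], 0.3]
    - [[0, 0, 0], [0.02, 0, 0], 0]
    - [[0, 0, 0], [0.02, 0, 0], 0]
    - [[0, 0, 0], [0.02, 0, 0], 0]
    - [[0, 0, 0], [0.02, 0, 0], 0]
    - [[0, 0, 0], [0.02, 0, 0], 0]

```text
time: 18.9
ee_pos: [560.3, 166.4, 104.8]
ee_rot: [0.033, -2.705, 0.007]
force: [0.5, -0.2, -0.0]
width: 0.999
finger_force: 0.0
```

Request:
drive_tool:
  commands:
    - [[0, 0, 0], [0.02, 0, -0.1], 0]
    - [[0, 0, 0], [0.02, 0, -0.3], 0]
    - [[0, 0, 0], [0.02, 0, -0.6], 0]
    - [[0, 0, 0], [0.02, 0, -0.8], 0]
    - [[0, 0, 0], [0.02, 0, -0.8], 0]
    - [[0, 0, 0], [0.02, 0, -0.8], 0]
    - [[0, 0, 0], [0.02, 0, -0.8], 0]

```text
time: 19.6
ee_pos: [607.8, 167.5, 213.7]
ee_rot: [0.033, -2.703, 0.008]
force: [0.9, 0.5, 0.4]
width: 1.003
finger_force: 0.0
```

```bash
python3 - <<'E'
from fit import *
o=monitor.get_obs();print(o["time"],o["ee_pos"],o["force"],o["width"])
im=vision.read_camera("scene");cv2.imwrite("pics/scene9.png",im)
cv2.imwrite("pics/e.png",cv2.resize(im[150:262,230:380],None,fx=5,fy=5,interpolation=cv2.INTER_CUBIC))
E
```

```text
19.6 [607.78877793 167.47701147 213.74127385] [0.85466581 0.53280966 0.42634128] 1.0034647573339077
```

View pics/e.png

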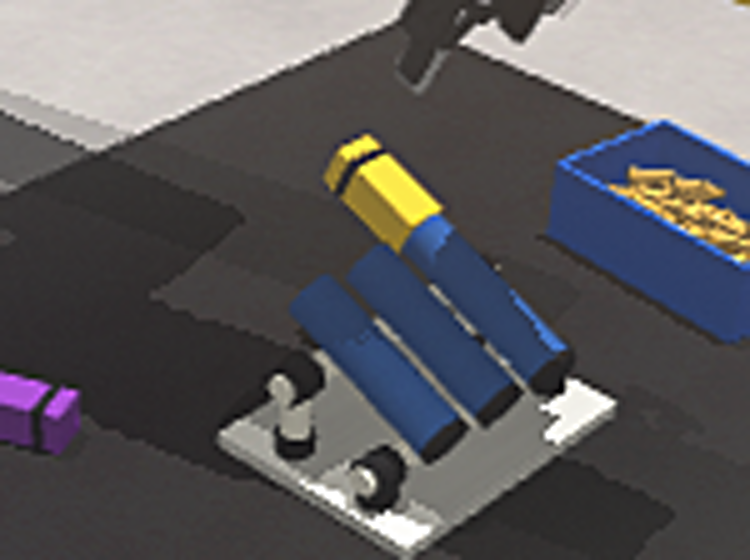

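The picture shows the handle flush against tube0's mouth, at about (row 195, col 313) in the full image, with no shaft visible. The gripper is clear of it, and the bin has not moved.

```bash
python3 -c "
from bench import env; print(env.job_done())"
```

```text
the job is handed in; nothing more can be done
None
```

The yellow gauge is fully home in tube0 of the rack nearest the robot, the only empty tube, and it has been let go; the job was handed in at about 20 s.

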